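# Unpin and open the stopper chest

## Task

The lid of the white stopper chest is locked by a flat steel pin pushed sideways through the staple of its hasp. Draw the pin out of the staple toward its upturned end until it is well clear of the hasp (about a finger's width), leaving it lying flat on the steel ledge along the chest's front; then lift the lid (it has a bar handle) to at least 60 degrees and leave it standing open by itself. Do not disturb the glassware and the tape roll beside the chest.

Things in the scene. Friction and masses are not known exactly. Their poses are not given: they have to be found in the camera images.
- chest: White steel chest with hinged lid, fixed to the worktop, 130 (x) x 280 (y) mm; lid 8 mm thick, 138 x 288 mm, its top face 99 mm high when closed. Origin: centre of its underside. z up, +x from its front (robot side) to the hinge, +y along the front to the left as the robot sees it. A steel ledge runs along the front: x -121 to -65 mm, y -100 to +140 mm, top 88 mm high.
- ledge_stop (a point): Middle of the ledge's +y end at ledge-top height (88 mm), chest (-93, 140, 88) mm. Here begins a stop 4 mm thick (y), 9 mm higher than the ledge. A rim 3 mm wide and 5 mm higher than the ledge runs along the ledge's front edge.
- staple (a point): Middle of the staple at ledge-top height, chest (-93, -30, 88) mm; axes as the chest's. Upright loop of 6 mm wire round the pin: inside 21 mm wide (x), 14 mm of free height, top of wire 20 mm over the ledge. The lid's slotted hasp tongue (y -14 to +14 mm from here) lies round it in a notch, its top 2 mm under the ledge's top; the pin above the tongue locks the lid.
- pin: Loose L-shaped steel pin, about 120 g: flat bar 16 (x) x 110 (y) x 8 (z) mm lying along y on the ledge, sliding freely. Origin: centre of the bar's underside; plain tail end at y = -55 mm. At the start the origin is 25 to 37 mm to the +y side of the staple. It draws out along the chest's +y; the tail clears the tongue when the origin is 69 mm from the staple, and the tab meets the stop at 115 mm.
- pin_tab (a point): Middle of the pin's tab, its +y end bent upward: 22 mm wide (x), 8 mm thick (y, pin y = +47 to +55 mm), 44 mm high over the bar's underside. This point is 51 mm from the pin's origin along y and 28 mm above it. At the start the free space between staple and tab is 69 to 81 mm, room for a finger.
- lid (a joint): Lid angle in rad: 0 closed, growing as it opens upward, limit 1.6. The hinge is stiff: about 5 to 6 N upward at the bar handle opens it, and the lid stays where it is left. Pinned, it lifts under 0.05 rad.
- lid_handle (a point): Middle of the straight steel bar handle on the lid: a round 10 mm bar along the chest's y, 110 mm long, its centre line 34 mm above the lid's top. Closed: chest coordinates (-43, 35, 133) mm, i.e. 112 mm in front of the hinge axis and 41 mm above it. Moves with the lid.
- lid_hinge (a point): Point on the hinge axis, which lies along the chest's y at chest (69, 0, 92) mm. Fixed.
- beaker: Bystander: glass beaker, 72 mm wide, 94 mm high, to the left of the chest. Origin under its centre.
- tape: Bystander: roll of label tape lying flat, 68 mm wide, 19 mm high, to the right of the chest. Origin under its centre.
- flask: Bystander: conical glass flask, 67 mm wide, 114 mm high, to the right of the chest. Origin under its centre.
Mind the look-alikes: they are no part of the job. Several things have the shape of the pin; the one meant has the colours described above.

How it is judged:
By the outcome, as a careful person would: the job done as asked, in the order asked, and still so for the second after the job is handed in, with the robot touching nothing.
It also fails if it takes over 48 s, if anything falls off the work surface, if the arm or the gripper's body presses on something with over 40 N, if the wrist force passes 120 N, or if a joint passes its speed limit or range.

## Robot

A 6-joint arm with a two-finger parallel gripper is mounted at the origin on a cart in front of the work surface, level with it; the furniture and walls round the work are solid. World frame = base frame: x ahead of the robot, y to its left, z up, the work surface at z = 0. Lengths are in m, angles in rad, forces in N, time in s.
With the tool pointing down it reaches from about 0.375 to 0.9 m from the base axis. Payload 3.1 kg.
Tool frame: the origin (TCP) lies midway between the tips of the shut fingers; the grasp point (between the pads) lies 19 mm behind it; x points along the fingers, y is the direction in which the jaws open and shut, and the axes are right-handed (so a half turn about x gives the same grasp; the last joint's range is limited). The gripper opens to 87 mm and grips with 3 to 60 N. Pads are 19 mm wide; open, the fingers measure 117 mm over their backs; the gripper's body (75 mm by 190 mm) begins 51 mm behind the grasp point.
Start: joints at [0.924, 0.527, 1.433, -0, 1.181, -0.178], TCP at [0.282, 0.558, 0.223] pointing down, gripper open.
Joint ranges: [-3.08, 3.08], [-0.75, 2.2], [0.22, 2.44], [-1.43, 4.57], [0, 2.65], [-2.85, 2.85]. Speed limits (rad/s): [2.79, 2.79, 3.14, 3.14, 3.14, 3.14].

## Interface

Orientations are given as a unit quaternion [x, y, z, w].
In Python, from rig import get_obs, imaging, robot gives the robot as it stands.
- The arm moves only by the shell command python3 -m inch 'ROWS' [FORCE]. ROWS is JSON, a list of rows, each a list of 3 entries, a list of its own where there are three numbers: the finger opening in mm, from 0 to 87, then the shift along the tool's x, y, z in mm, then the turn, a rotation vector about the tool's x, y, z in degrees. In form: [[grip, [dx, dy, dz], [wx, wy, wz]], ...]. A call has 1 to 12 rows; each row shifts and turns the pose as measured when the row begins, along the tool's axes as they then stand; what a row does not reach is not made up. A row lasts 1/8 s, in which the tool goes at most 62.5 mm and 10.7 degrees, less where a joint would pass 70% of its speed; a pose out of reach is approached as far as the arm can. A call with a gripper value outside its range is refused whole. The fingers move at their own pace and stop on an object; FORCE is the grip in N (left out, the last holds). Time passes only in rows, so rows that do not move let the fingers close. It gives the time, the measured TCP pose, the force and the opening at its end, in the units of the state.
- get_obs(): the state, without advancing time (a new reading comes with each control period).
- imaging.camera(name): name is "scene" or "top" or "wrist"; returns the picture (400x640x3 uint8, red, green, blue); there is no depth.
- imaging.camera_params(name): a dict with "camera_matrix" (3x3 intrinsics, pixels), "k1" (the pictures are not rectified: a ray, as slopes to the right and down, at radius r is drawn at 1 + k1 r^2 times it, then the intrinsics apply), "xyz" and "rotation" of the camera in the world. Camera axes: x right, y down, z forward; pixel columns grow to the right and rows downward; lengths in m; the calibration is good to about 2 mm. A picture is of the moment at which its call begins: read the wrist's pose just before it. camera_params takes no time and is no camera call; for the wrist camera it gives the pose at the moment of the call.
- robot.hand_in(): hands the job in, once; it reports no verdict.
Trained networks look in the newest picture that a camera, given by its name, has taken for a name from the list of things; names that differ only in an ending like _2 or _b are one class to them, and where a whole thing is asked for, a point or a joint stands for the part that bears it (a point fixed in the world has none). Each returns a list of dicts, best first, with "confidence" (0 to 1); they miss things now and then, are a little off and sometimes report something else, mostly with a low value. They report only what shows in the picture. A call takes as long as a camera call. They do not tell look-alikes from the thing itself.
- imaging.cut_out(camera, target): "pixels" (400x640 bool, what is visible of it) and "box" ([centre column, centre row, width, height] in pixels, round what is visible of it).
- imaging.tip_of(camera, target): "pixel" ([column, row] in pixels: a listed point, or the origin of a listed thing).
The state is a dict: "time": time; "q": joint angles; "joint_velocities": joint speeds; "joint_torque": joint torques, N m; "position": TCP position; "tool_rot": TCP orientation; "ft_force": force on the tool from outside, world axes, zero at the start; "moment": the same for the moment, N m; "grip_width": finger opening in m.
Only numpy, scipy, OpenCV 4.12 (cv2) and the standard library are available. Lean on these libraries where they do the work, as an engineer would, in place of code of your own. Each camera call takes 0.05 s, during which the arm holds its last target. There are 200 camera calls.

## Working session

There is one attempt and no reset: what is moved stays moved. The work goes in short steps, Python scripts to look and compute and a shell command to move; the robot and the scene stay as the last step left them, time stands still between calls to the robot, and variables do not carry over. Pictures are saved under pics/ and viewed, about 8 in all and at most 12, crops included, and the job is handed in when it is done.

```bash
ls; mkdir -p pics; cat > h.py <<'E'
import numpy as np, cv2
from rig import get_obs, imaging, robot
from scipy.spatial.transform import Rotation as R
def snap(n,f):
    im=imaging.camera(n); cv2.imwrite('pics/'+f,im[:,:,::-1]); return im
def Rm(p):
    r=np.array(p['rotation'],float)
    return r if r.shape==(3,3) else R.from_quat(r).as_matrix()
def ray(n,px,p=None):
    p=p or imaging.camera_params(n); K=np.array(p['camera_matrix'])
    d=np.array([(px[0]-K[0,2])/K[0,0],(px[1]-K[1,2])/K[1,1]]); u=d.copy()
    for _ in range(20): u=d/(1+p['k1']*(u@u))
    return np.array(p['xyz']), Rm(p)@np.array([u[0],u[1],1])
def at_z(n,px,z,p=None):
    o,d=ray(n,px,p); return o+d*(z-o[2])/d[2]
def proj(n,X,p=None):
    p=p or imaging.camera_params(n); K=np.array(p['camera_matrix'])
    c=Rm(p).T@(np.array(X)-p['xyz']); u=c[:2]/c[2]; u=u*(1+p['k1']*(u@u))
    return K[:2,:2]@u+K[:2,2]
E
python3 - <<'E'
from h import *
print(get_obs())
for c in ['scene','top','wrist']:
    snap(c,c+'0.png'); p=imaging.camera_params(c); print(c,p)
    for t in ['staple','ledge_stop','pin_tab','pin','lid_handle','lid_hinge','chest']:
        print(t,[(np.round(r['pixel']).tolist(),round(r['confidence'],2)) for r in imaging.tip_of(c,t)])
E
```

```text
pics
{'time': 0.0, 'q': array([ 9.24499095e-01,  5.28464819e-01,  1.43392633e+00, -4.58179091e-06,
        1.18138124e+00, -1.78505962e-01]), 'joint_velocities': array([-8.29076970e-04,  7.33389865e-04, -2.59454592e-05, -4.41054825e-04,
        6.34809281e-04,  9.77563250e-04]), 'joint_torque': array([-3.54104659e-04, -4.40038526e+01, -1.76595175e+01,  6.31593168e-02,
        5.79993508e-02, -1.25380025e-04]), 'position': array([0.28134616, 0.55726253, 0.22156482]), 'tool_rot': array([ 0.16317797,  0.68816014, -0.16459126,  0.68754511]), 'ft_force': array([-0.33673615, -0.20012285,  0.01015567]), 'moment': array([ 0.02861884, -0.00347715, -0.01582716]), 'grip_width': 0.08677745324864153}
scene {'camera_matrix': array([[364.56714653,   0.        , 315.65548526],
       [  0.        , 364.56714653, 196.3355099 ],
       [  0.        ,   0.        ,   1.        ]]), 'k1': 0.0015295944926509435, 'xyz': array([ 0.13873604, -0.27060124,  0.75498757]), 'rotation': array([ 0.79574729, -0.49396476,  0.17686012, -0.30249888])}
staple [([347.0, 275.0], 0.68)]
ledge_stop [([282.0, 215.0], 0.64),
[... 745 characters left out ...]
5.0, 136.0], 0.68), ([230.0, 232.0], 0.61), ([280.0, 256.0], 0.59)]
pin [([349.0, 241.0], 0.79), ([358.0, 135.0], 0.65), ([266.0, 258.0], 0.63), ([218.0, 220.0], 0.61)]
lid_handle [([344.0, 220.0], 0.86), ([301.0, 227.0], 0.37)]
lid_hinge [([366.0, 183.0], 0.65)]
chest [([355.0, 208.0], 0.94)]
wrist {'camera_matrix': array([[315.86022081,   0.        , 318.4248968 ],
       [  0.        , 315.86022081, 196.98637792],
       [  0.        ,   0.        ,   1.        ]]), 'k1': -0.03178557565471247, 'xyz': array([0.2158917 , 0.59194529, 0.38506372]), 'rotation': array([0.84380823, 0.5192429 , 0.07114389, 0.11538212])}
staple []
ledge_stop []
pin_tab []
pin []
lid_handle []
lid_hinge []
chest []
```

```bash
python3 - <<'E'
from h import *
a=cv2.imread('pics/top0.png')[90:310,170:470]; b=cv2.imread('pics/scene0.png')[150:350,170:470]
cv2.imwrite('pics/t1.png',cv2.resize(np.vstack([a,b]),None,fx=1.42,fy=1.42,interpolation=cv2.INTER_CUBIC))
# chest pose fit from top+scene detections
from scipy.optimize import least_squares
P={'staple':(-93,-30,88),'ledge_stop':(-93,140,88),'lid_handle':(-43,35,133),'lid_hinge':(69,0,92),'chest':(0,0,0)}
obs=[('top','staple',(362,243)),('top','ledge_stop',(301,226)),('top','lid_handle',(344,220)),('top','lid_hinge',(366,183)),('top','chest',(355,208)),
('scene','staple',(347,275)),('scene','ledge_stop',(285,234)),('scene','lid_handle',(338,228)),('scene','lid_hinge',(378,213)),('scene','chest',(361,259))]
pr={c:imaging.camera_params(c) for c in('top','scene')}
def W(v,X): c,s=np.cos(v[2]),np.sin(v[2]); X=np.array(X)/1e3; return np.array([v[0]+c*X[0]-s*X[1],v[1]+s*X[0]+c*X[1],X[2]])
f=lambda v:np.concatenate([proj(c,W(v,P[n]),pr[c])-px for c,n,px in obs])
s=least_squares(f,[.5,-.1,0],loss='soft_l1',f_scale=1.5); print(s.x,np.degrees(s.x[2])); print(f(s.x).reshape(-1,2).round(1).tolist())
for n in P: print(n,W(s.x,P[n]).round(3))
for t in 'beaker','tape','flask':
  for c in('top','scene'):
    print(t,c,[(at_z(c,r['pixel'],0).round(3).tolist(),round(r['confidence'],2)) for r in imaging.tip_of(c,t)])
E
```

```text
[ 0.5880451  -0.14400546 -0.21724875] -12.447436395944319
[[-0.7, -2.6], [2.7, 1.2], [0.1, -2.2], [-2.6, 0.4], [0.2, 0.6], [0.5, -0.2], [0.8, -1.7], [-0.6, 2.0], [0.6, 4.0], [-2.6, -0.3]]
staple [ 0.491 -0.153  0.088]
ledge_stop [0.527 0.013 0.088]
lid_handle [ 0.554 -0.101  0.133]
lid_hinge [ 0.655 -0.159  0.092]
chest [ 0.588 -0.144  0.   ]
beaker top [([0.615, 0.082, 0.0], 0.55), ([0.584, -0.148, 0.0], 0.34)]
beaker scene [([0.608, 0.086, 0.0], 0.72)]
tape top [([0.428, -0.349, 0.0], 0.61)]
tape scene [([0.435, -0.344, 0.0], 0.95)]
flask top [([0.543, -0.363, 0.0], 0.88)]
flask scene [([0.543, -0.363, 0.0], 0.69)]
```

View pics/t1.png

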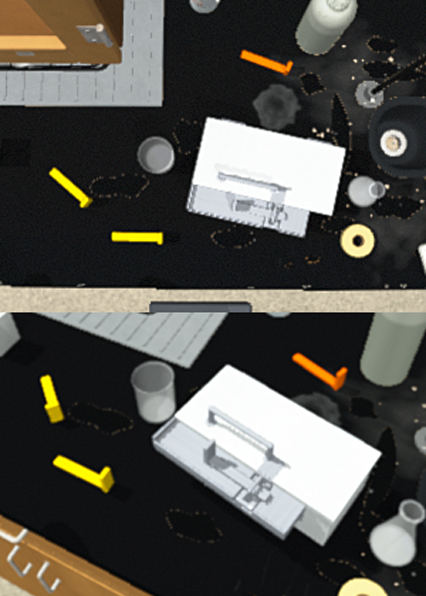

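The pin_tab candidates in the scene picture are:
- Grey steel pin on the ledge, in the staple, at about (319,247). This is the one meant.
- Yellow L at (206,220).
- Yellow L at (245,266).
- Orange L at (405,193).

The beaker stands at the chest's left, and the flask and tape at its right. Next I compute the move over the ledge and will check the choice with the wrist camera.

```bash
cat >> h.py <<'E'
def plan(pos,rot,n):
    """n rows from the measured pose to pos (m), rot (matrix): tool-axis shifts mm, rotvec deg"""
    o=get_obs(); p0=o['position']; r0=R.from_quat(o['tool_rot']); r1=R.from_matrix(rot)
    rv=(r0.inv()*r1).as_rotvec(); p=p0; r=r0
    print('from',p0.round(4),'dist',np.linalg.norm(pos-p0).round(4),'rotdeg',np.degrees(rv).round(1))
    for i in range(1,n+1):
        pn=p0+(np.array(pos)-p0)*i/n; d=r.inv().apply(pn-p)*1e3
        print(d.round(1).tolist(),np.degrees(rv/n).round(2).tolist()); p=pn; r=r0*R.from_rotvec(rv*i/n)
def toolrot(yaw,tilt=0,jaw='y'):
    """fingers down (tilt rad toward chest +x); jaws along chest y or x; wrist camera side kept"""
    C=R.from_euler('z',yaw).as_matrix(); x=C@[np.sin(tilt),0,-np.cos(tilt)]
    y=C@np.array([0,1.,0]) if jaw=='y' else C@np.array([np.cos(tilt),0,np.sin(tilt)])
    return np.c_[x,y,np.cross(x,y)]
E
python3 - <<'E'
from h import *
o=get_obs(); M=R.from_quat(o['tool_rot']).as_matrix(); print(M.round(3), o['time'])
p=imaging.camera_params('wrist'); print('cam in tool mm',(M.T@(p['xyz']-o['position'])*1e3).round(), 'viewdir', (M.T@Rm(p)).round(2)[:,2])
plan(np.array([0.49,-0.09,0.22]),toolrot(-.217),12)
E
```

```text
[[-0.     0.451  0.893]
 [ 0.     0.893 -0.451]
 [-1.    -0.    -0.   ]] 1.5
cam in tool mm [-162.    1.  -74.] viewdir [0.96 0.   0.27]
from [0.2818 0.5579 0.2225] dist 0.6805 rotdeg [-14.4  -0.   -0. ]
[0.2, -40.4, 39.8] [-1.2, -0.0, -0.0]
[0.2, -41.2, 39.0] [-1.2, -0.0, -0.0]
[0.2, -42.0, 38.1] [-1.2, -0.0, -0.0]
[0.2, -42.8, 37.2] [-1.2, -0.0, -0.0]
[0.2, -43.5, 36.3] [-1.2, -0.0, -0.0]
[0.2, -44.3, 35.4] [-1.2, -0.0, -0.0]
[0.2, -45.0, 34.5] [-1.2, -0.0, -0.0]
[0.2, -45.7, 33.5] [-1.2, -0.0, -0.0]
[0.2, -46.4, 32.6] [-1.2, -0.0, -0.0]
[0.2, -47.1, 31.6] [-1.2, -0.0, -0.0]
[0.2, -47.7, 30.6] [-1.2, -0.0, -0.0]
[0.2, -48.4, 29.6] [-1.2, -0.0, -0.0]
```

```bash
python3 -m inch '[[0,[0,-41,40],[-1.2,0,0]],[0,[0,-41,39],[-1.2,0,0]],[0,[0,-42,38],[-1.2,0,0]],[0,[0,-43,37],[-1.2,0,0]],[0,[0,-44,36],[-1.2,0,0]],[0,[0,-44,35],[-1.2,0,0]],[0,[0,-45,34],[-1.2,0,0]],[0,[0,-46,33],[-1.2,0,0]],[0,[0,-46,33],[-1.2,0,0]],[0,[0,-47,32],[-1.2,0,0]],[0,[0,-48,31],[-1.2,0,0]],[0,[0,-48,30],[-1.2,0,0]]]' 30
python3 - <<'E'
from h import *
print(get_obs()['position'],get_obs()['ft_force'])
snap('wrist','w1.png'); p=imaging.camera_params('wrist')
C=dict(staple=.088,ledge_stop=.088,pin_tab=.116,pin=.088,lid_handle=.133,lid_hinge=.092)
for t,z in C.items():
    print(t,[(np.round(r['pixel']).tolist(),round(r['confidence'],2),at_z('wrist',r['pixel'],z,p).round(4).tolist()) for r in imaging.tip_of('wrist',t)])
E
```

```text
time: 3.0
position: [0.5036, -0.1034, 0.2246]
tool_rot: [0.073, 0.699, -0.068, 0.709]
ft_force: [0.6, 0.2, -0.6]
grip_width: 0.0005
[ 0.50361997 -0.1034039   0.22464785] [ 0.59738537  0.2486787  -0.55899503]
staple [([267.0, 184.0], 0.88, [0.4972, -0.1594, 0.088])]
ledge_stop [([436.0, 189.0], 0.97, [0.5357, 0.0026, 0.088]), ([132.0, 233.0], 0.45, [0.5204, -0.3091, 0.088])]
pin_tab [([607.0, 121.0], 0.93, [0.4957, 0.1454, 0.116]), ([471.0, 79.0], 0.65, [0.4393, 0.0302, 0.116]), ([354.0, 194.0], 0.61, [0.5155, -0.0798, 0.116])]
pin [([297.0, 185.0], 0.95, [0.5045, -0.1307, 0.088]), ([501.0, 76.0], 0.94, [0.4423, 0.0703, 0.088]), ([620.0, 140.0], 0.77, [0.5223, 0.1835, 0.088]), ([298.0, 241.0], 0.45, [0.5628, -0.1423, 0.088])]
lid_handle []
lid_hinge []
```

View pics/w1.png

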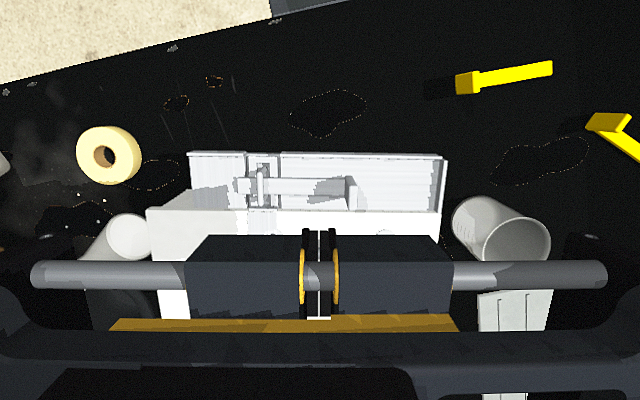

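The wrist picture confirms the grey pin: its bar runs from (237,187) through the staple at (264,185) to the tab at (352,192) on the ledge. The yellow L's lie off the chest. I'll refine the chest pose using this picture.

```bash
python3 - <<'E'
from h import *
from scipy.optimize import least_squares
P={'staple':(-93,-30,88),'ledge_stop':(-93,140,88),'lid_handle':(-43,35,133),'lid_hinge':(69,0,92),'chest':(0,0,0),'c1':(-121,-100,93),'c2':(-121,144,97)}
obs=[('top','staple',(362,243)),('top','ledge_stop',(301,226)),('top','lid_handle',(344,220)),('top','lid_hinge',(366,183)),('top','chest',(355,208)),
('scene','staple',(347,275)),('scene','ledge_stop',(285,234)),('scene','lid_handle',(338,228)),('scene','lid_hinge',(378,213)),('scene','chest',(361,259)),
('wrist','staple',(267,184)),('wrist','ledge_stop',(436,189)),('wrist','c1',(188,152)),('wrist','c2',(445,158))]
pr={c:imaging.camera_params(c) for c in('top','scene','wrist')}
def W(v,X): c,s=np.cos(v[2]),np.sin(v[2]); X=np.array(X)/1e3; return np.array([v[0]+c*X[0]-s*X[1],v[1]+s*X[0]+c*X[1],X[2]])
for obs_ in (obs,obs[:10],obs[10:]):
    f=lambda v:np.concatenate([proj(c,W(v,P[n]),pr[c])-px for c,n,px in obs_])
    s=least_squares(f,[.5,-.1,0],loss='soft_l1',f_scale=1.); print(s.x.round(4),np.degrees(s.x[2])); print(f(s.x).reshape(-1,2).round(1).tolist())
    print(*[W(s.x,P[n]).round(4) for n in ('staple','ledge_stop','lid_handle')])
    M=toolrot(s.x[2])
    # finger between staple and tab: chest y = -30+45
    print('target',W(s.x,(-93,20,107)))
E
```

```text
[ 0.5865 -0.1429 -0.2312] -13.24774304368212
[[-1.6, -2.0], [2.0, 0.9], [-0.4, -1.9], [-2.7, 1.0], [-0.1, 1.1], [-0.9, -0.1], [0.2, -2.2], [-1.5, 2.1], [0.2, 4.5], [-3.2, -0.0], [-4.8, -0.5], [-0.1, -0.3], [-2.2, 1.4], [2.7, 4.2]]
[ 0.4891 -0.1508  0.088 ] [0.5281 0.0147 0.088 ] [ 0.5527 -0.099   0.133 ]
target [ 0.50058914 -0.10212206  0.107     ]
[ 0.588  -0.1439 -0.2164] -12.401143042508918
[[-0.7, -2.6], [2.7, 1.2], [0.1, -2.2], [-2.7, 0.4], [0.2, 0.6], [0.5, -0.2], [0.8, -1.7], [-0.7, 2.0], [0.5, 4.0], [-2.6, -0.3]]
[ 0.4908 -0.1533  0.088 ] [0.5273 0.0128 0.088 ] [ 0.5536 -0.1005  0.133 ]
target [ 0.50150558 -0.10442159  0.107     ]
[ 0.5862 -0.1417 -0.2319] -13.285819650045951
[[-3.6, -1.1], [1.1, -0.8], [-1.1, 0.7], [4.0, 3.7]]
[ 0.4888 -0.1496  0.088 ] [0.5278 0.0159 0.088 ] [ 0.5524 -0.0978  0.133 ]
target [ 0.50024976 -0.10090177  0.107     ]
```

```bash
python3 - <<'E'
from h import *
o=get_obs(); print(o['time'],o['position'],o['tool_rot'])
a=snap('wrist','w2.png'); p=imaging.camera_params('wrist')
C=dict(staple=.088,ledge_stop=.088,pin_tab=.116,pin=.088)
print(p['xyz'],get_obs()['position'])
for t,z in C.items():
    print(t,[(np.round(r['pixel'],1).tolist(),round(r['confidence'],2),at_z('wrist',r['pixel'],z,p).round(4).tolist()) for r in imaging.tip_of('wrist',t)])
cv2.imwrite('pics/w2c.png',cv2.resize(a[140:250,170:460,::-1],None,fx=2.75,fy=2.75,interpolation=cv2.INTER_CUBIC))
E
```

```text
3.35 [ 0.50221621 -0.09997999  0.22421098] [ 0.07270763  0.69935036 -0.06781466  0.70783038]
[ 0.42790105 -0.08528787  0.38592901] [ 0.50233488 -0.09983325  0.22427768]
staple [([261.7, 184.8], 0.93, [0.4904, -0.1515, 0.088])]
ledge_stop [([434.9, 186.0], 0.82, [0.5253, 0.0141, 0.088])]
pin_tab [([604.5, 123.3], 0.76, [0.4897, 0.1566, 0.116]), ([349.9, 196.7], 0.64, [0.5108, -0.0711, 0.116]), ([467.8, 83.2], 0.62, [0.4348, 0.0401, 0.116])]
pin [([615.9, 144.5], 0.97, [0.519, 0.1942, 0.088]), ([291.6, 188.6], 0.86, [0.5, -0.1239, 0.088])]
```

View pics/w2c.png

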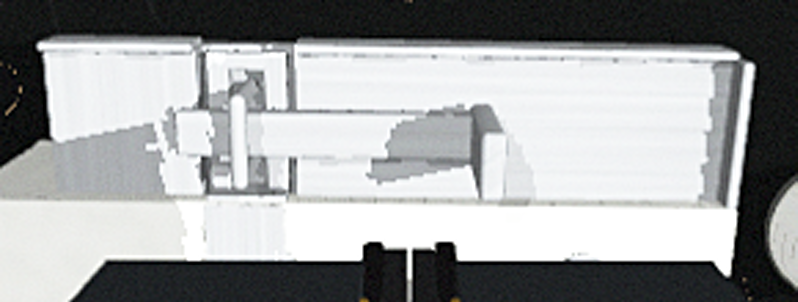

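The tab is at crop (490,150) and the bar passes through the staple at crop (238,130). The settled detections agree with the fit: staple to stop measures 169 mm (170 given), and pin origin to staple 29.7 mm (25 to 37 given).

```bash
cat >> h.py <<'E'
V=np.array([.5877,-.1432,-.2181])
def W(X,v=V): c,s=np.cos(v[2]),np.sin(v[2]); X=np.array(X)/1e3; return np.array([v[0]+c*X[0]-s*X[1],v[1]+s*X[0]+c*X[1],X[2]])
def toC(X,v=V): c,s=np.cos(v[2]),np.sin(v[2]); d=np.array(X)-[v[0],v[1],0]; return np.array([c*d[0]+s*d[1],-s*d[0]+c*d[1],d[2]])*1e3
E
python3 - <<'E'
from h import *
print(W((-93,-30,88)),W((-93,140,88)),toC(get_obs()['position']),toC([.5,-.1239,.088]))
plan(W((-93,10,106)),toolrot(V[2]),3)
E
```

```text
[ 0.49041189 -0.15236643  0.088     ] [0.52719564 0.01360632 0.088     ] [-92.06098532  23.49014813 224.51396786] [-89.79845339  -0.13330045  88.        ]
from [ 0.5029 -0.1003  0.2245] dist 0.1193 rotdeg [ 1.1  0.7 -0.4]
[39.5, -4.8, -0.9] [0.37, 0.24, -0.15]
[39.5, -4.7, -0.7] [0.37, 0.24, -0.15]
[39.5, -4.6, -0.5] [0.37, 0.24, -0.15]
```

```bash
python3 -m inch '[[0,[38,-5,0],[0.4,0.2,-0.1]],[0,[38,-5,0],[0.4,0.2,-0.1]],[0,[30,-4,0],[0.3,0.2,-0.1]],[0,[12,0,0],[0,0,0]],[0,[0,0,0],[0,0,0]]]'
python3 - <<'E'
from h import *
o=get_obs();print(toC(o['position']),o['ft_force'],o['time'])
plan(W((-93,86,106)),toolrot(V[2]),1)
E
```

```text
time: 4.22
position: [0.5039, -0.1126, 0.1056]
tool_rot: [0.076, 0.7, -0.075, 0.706]
ft_force: [0.4, -0.1, 0.2]
grip_width: 0.0
[-88.42991674  11.78949718 105.63695483] [ 0.40999692 -0.10048365  0.17681097] 4.225
from [ 0.5039 -0.1126  0.1056] dist 0.0744 rotdeg [ 0.2  0.5 -0.1]
[-0.3, 74.2, -4.3] [0.24, 0.48, -0.06]
```

```bash
python3 -m inch '[[0,[0,8,-1],[0,0,0]],[0,[0,8,-1],[0,0,0]],[0,[0,8,0],[0,0,0]],[0,[0,8,0],[0,0,0]],[0,[0,8,0],[0,0,0]],[0,[0,8,0],[0,0,0]],[0,[0,8,0],[0,0,0]],[0,[0,8,0],[0,0,0]],[0,[0,6,0],[0,0,0]],[0,[0,0,0],[0,0,0]]]'
python3 - <<'E'
from h import *
o=get_obs();print(toC(o['position']),o['ft_force'],o['time'])
a=snap('wrist','w3.png'); p=imaging.camera_params('wrist')
C=dict(staple=.088,ledge_stop=.088,pin_tab=.116,pin=.088)
for t,z in C.items():
    print(t,[(np.round(r['pixel'],1).tolist(),round(r['confidence'],2),toC(at_z('wrist',r['pixel'],z,p)).round(1).tolist()) for r in imaging.tip_of('wrist',t)])
E
```

```text
time: 5.48
position: [0.52, -0.0386, 0.1092]
tool_rot: [0.074, 0.698, -0.075, 0.709]
ft_force: [-0.2, -0.4, 0.5]
grip_width: 0.0007
[-88.69707402  87.4336386  109.20865791] [-0.24758271 -0.37640107  0.4571649 ] 5.475
staple [([126.0, 222.8], 0.83, [-93.7, -32.2, 88.0])]
ledge_stop [([398.9, 228.1], 0.91, [-91.4, 138.2, 88.0])]
pin_tab [([453.9, 63.3], 0.86, [-183.8, 149.6, 116.0])]
pin [([258.8, 228.4], 0.98, [-90.6, 51.1, 88.0]), ([500.5, 57.0], 0.69, [-190.9, 186.0, 88.0])]
```

View pics/w3.png

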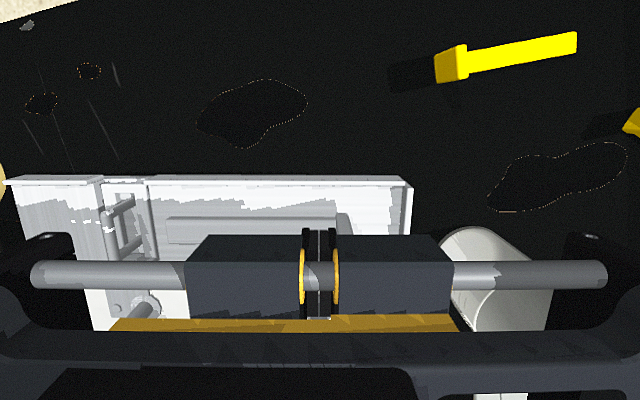

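The pin is drawn out: its tail is at (168,228) and the hasp plate ends at about (150,225), so it clears by roughly 13 mm. I'll push about 5 mm more, back off, raise, and turn for the handle.

```bash
python3 -m inch '[[0,[0,5,0],[0,0,0]],[0,[0,0,0],[0,0,0]],[0,[0,-10,0],[0,0,0]],[0,[-30,-8,0],[0,0,0]],[0,[-50,0,0],[0,0,0]],[87,[-40,0,0],[0,0,0]],[87,[-10,0,0],[0,0,0]],[87,[0,0,0],[0,0,0]]]' 30
python3 - <<'E'
from h import *
o=get_obs();print(toC(o['position']),o['ft_force'],o['time'],o['q'])
a=snap('wrist','w4.png'); p=imaging.camera_params('wrist')
C=dict(staple=.088,ledge_stop=.088,pin_tab=.116,pin=.088,lid_handle=.133)
for t,z in C.items():
    print(t,[(np.round(r['pixel'],1).tolist(),round(r['confidence'],2),toC(at_z('wrist',r['pixel'],z,p)).round(1).tolist()) for r in imaging.tip_of('wrist',t)])
plan(W((-43,35,210)),toolrot(V[2],jaw='x'),9)
E
```

```text
time: 6.72
position: [0.5136, -0.055, 0.2412]
tool_rot: [0.075, 0.699, -0.077, 0.707]
ft_force: [-0.4, 0.0, 0.3]
grip_width: 0.0226
[-91.40504251  70.10141912 241.20478241] [-0.44633466  0.02805254  0.31690043] 6.725 [-3.23427493e-01  3.53219245e-01  1.68801625e+00  4.05368281e-04
  1.08843900e+00 -1.67927737e+00]
staple [([219.8, 180.4], 0.62, [-93.5, -30.0, 88.0])]
ledge_stop [([382.7, 179.2], 0.75, [-95.3, 136.6, 88.0])]
pin_tab [([423.6, 80.1], 0.8, [-189.1, 161.0, 116.0]), ([558.7, 114.6], 0.78, [-161.8, 285.8, 116.0]), ([358.4, 190.5], 0.63, [-90.7, 108.5, 116.0])]
pin [([578.8, 135.4], 0.85, [-141.4, 332.0, 88.0]), ([301.3, 181.5], 0.82, [-92.5, 53.5, 88.0]), ([450.5, 72.5], 0.76, [-198.2, 194.6, 88.0]), ([357.5, 189.3], 0.54, [-84.5, 111.2, 88.0])]
lid_handle [([278.9, 241.9], 0.94, [-45.7, 34.5, 133.0])]
from [ 0.513  -0.0544  0.2398] dist 0.0675 rotdeg [90.2  0.4 -0.4]
[3.4, -4.0, 5.4] [10.02, 0.04, -0.04]
[3.4, -3.0, 6.0] [10.02, 0.04, -0.04]
[3.4, -1.9, 6.5] [10.02, 0.04, -0.04]
[3.3, -0.7, 6.7] [10.02, 0.04, -0.04]
[3.3, 0.5, 6.7] [10.02, 0.04, -0.04]
[3.3, 1.6, 6.5] [10.02, 0.04, -0.04]
[3.3, 2.7, 6.1] [10.02, 0.04, -0.04]
[3.3, 3.8, 5.6] [10.02, 0.04, -0.04]
[3.3, 4.7, 4.8] [10.02, 0.04, -0.04]
```

```bash
python3 -m inch '[[87,[3,-4,5],[10.2,0,0]],[87,[3,-3,6],[10.2,0,0]],[87,[3,-2,6],[10.2,0,0]],[87,[3,-1,7],[10.2,0,0]],[87,[3,0,7],[10.2,0,0]],[87,[3,2,7],[10.2,0,0]],[87,[3,3,6],[10.2,0,0]],[87,[3,4,6],[10.2,0,0]],[87,[3,5,5],[8,0,0]],[87,[0,0,0],[0,0,0]]]'
python3 - <<'E'
from h import *
o=get_obs();print(toC(o['position']),o['time'],o['q'])
a=snap('wrist','w5.png'); p=imaging.camera_params('wrist')
for t,z in dict(lid_handle=.133,pin=.088,staple=.088,ledge_stop=.088).items():
    print(t,[(np.round(r['pixel'],1).tolist(),round(r['confidence'],2),toC(at_z('wrist',r['pixel'],z,p)).round(1).tolist()) for r in imaging.tip_of('wrist',t)])
plan(W((-44,35,115)),toolrot(V[2],jaw='x'),3)
E
```

```text
time: 8.28
position: [0.5493, -0.1017, 0.2026]
tool_rot: [-0.558, -0.435, 0.561, -0.429]
ft_force: [-0.3, 0.8, -0.8]
grip_width: 0.087
[-46.4448191   32.16558002 202.55464224] 8.275 [-3.83439651e-01  4.67107602e-01  1.61512046e+00  5.50128540e-04
  1.06926934e+00 -1.27094557e-01]
lid_handle [([326.8, 205.5], 0.57, [-41.5, 35.2, 133.0]), ([279.0, 260.7], 0.35, [-81.6, -10.3, 133.0])]
pin [([267.1, 168.9], 0.85, [-93.3, 57.3, 88.0]), ([560.4, 155.6], 0.8, [167.9, 60.5, 88.0])]
staple [([279.0, 258.5], 0.95, [-88.9, -30.5, 88.0])]
ledge_stop [([263.2, 72.9], 0.82, [-90.3, 137.8, 88.0]), ([258.7, 112.0], 0.22, [-96.6, 106.6, 88.0])]
from [ 0.5493 -0.1013  0.2036] dist 0.0887 rotdeg [-2.2 -0.1  0.5]
[29.5, 1.1, -0.8] [-0.73, -0.03, 0.16]
[29.5, 1.0, -0.8] [-0.73, -0.03, 0.16]
[29.5, 0.9, -0.8] [-0.73, -0.03, 0.16]
```

View pics/w5.png

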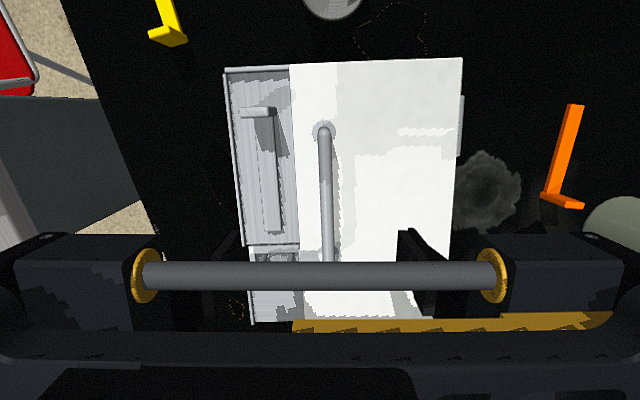

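The bar handle runs down (325,130–260), between the open fingers. The pin lies flat on the ledge, its tail at (275,230) clear of the hasp. I'll descend and grip.

```bash
python3 -m inch '[[87,[30,2,-1],[-1,0,0]],[87,[30,1,-1],[-1,0,0]],[87,[22,0,0],[0,0,0]],[87,[6,0,0],[0,0,0]],[87,[0,0,0],[0,0,0]],[0,[0,0,0],[0,0,0]],[0,[0,0,0],[0,0,0]],[0,[0,0,0],[0,0,0]],[0,[0,0,0],[0,0,0]],[0,[0,0,0],[0,0,0]]]' 20
python3 - <<'E'
from h import *
o=get_obs();print(toC(o['position']),o['time'],o['grip_width'],R.from_quat(o['tool_rot']).as_matrix().round(3))
E
```

```text
time: 9.78
position: [0.5557, -0.1002, 0.1189]
tool_rot: [0.551, 0.443, -0.55, 0.444]
ft_force: [0.3, -0.4, 0.7]
grip_width: 0.0452
[-40.56745756  35.00845896 118.87714445] 9.775 0.04524148428212064 [[ 0.003  0.977 -0.213]
 [-0.001 -0.213 -0.977]
 [-1.     0.003 -0.   ]]
```

```bash
python3 -m inch '[[0,[5,-2,0],[0,0,0]],[0,[0,0,0],[0,0,0]],[0,[0,0,0],[0,0,0]],[0,[0,0,0],[0,0,0]],[0,[0,0,0],[0,0,0]],[0,[0,0,0],[0,0,0]]]' 20
python3 - <<'E'
from h import *
o=get_obs();print(toC(o['position']),o['time'],o['grip_width'])
# arc: grasp point = TCP-19mm*toolx ; rows of d deg about tool z keeping grasp on the circle
g0=np.array([-43,133.]);h=np.array([69,92.]);r0=np.array(g0-h)
d=5.0; th=np.radians(d)
def tcp(t,k=1.): # lid angle t, tool tilt k*t; chest xz
    c,s=np.cos(t),np.sin(t); g=h+np.array([c*r0[0]+s*r0[1],-s*r0[0]+c*r0[1]]); a=k*t
    return g+19*np.array([np.sin(a),-np.cos(a)]),a
for k in (1,.8):
  p0,a0=tcp(0,k); 
  for t in np.arange(6,79,6):
    p,a=tcp(np.radians(t),k); dd=p-p0
    print(k,t,'tool x,y',np.round([dd@[np.sin(a0),-np.cos(a0)],dd@[np.cos(a0),np.sin(a0)]],1),'tcp',p.round()); p0,a0=p,a
E
```

```text
time: 10.52
position: [0.5554, -0.1002, 0.1134]
tool_rot: [0.552, 0.442, -0.549, 0.445]
ft_force: [1.3, -0.4, -1.1]
grip_width: 0.0093
[-40.85340196  34.94988015 113.4177422 ] 10.525 0.00930141215683207
1 6 tool x,y [-11.6   6.9] tcp [-36. 126.]
1 12 tool x,y [-10.3   9.2] tcp [-28. 137.]
1 18 tool x,y [-8.6 11.1] tcp [-19. 148.]
1 24 tool x,y [-6.5 12.7] tcp [ -9. 158.]
1 30 tool x,y [-4.1 13.8] tcp [  2. 167.]
1 36 tool x,y [-1.6 14.4] tcp [ 14. 176.]
1 42 tool x,y [ 1.  14.4] tcp [ 26. 183.]
1 48 tool x,y [ 3.6 13.9] tcp [ 39. 190.]
1 54 tool x,y [ 6.  12.9] tcp [ 52. 196.]
1 60 tool x,y [ 8.1 11.4] tcp [ 65. 200.]
1 66 tool x,y [9.9 9.5] tcp [ 78. 203.]
1 72 tool x,y [11.2  7.2] tcp [ 91. 205.]
1 78 tool x,y [12.1  4.8] tcp [104. 206.]
0.8 6 tool x,y [-11.5   6.5] tcp [-37. 126.]
0.8 12 tool x,y [-10.4   8.6] tcp [-29. 137.]
0.8 18 tool x,y [-8.9 10.4] tcp [-20. 147.]
0.8 24 tool x,y [-7.1 11.9] tcp [-10. 157.]
0.8 30 tool x,y [-5.1 13. ] tcp [  0. 166.]
0.8 36 tool x,y [-2.9 13.8] tcp [ 12. 174.]
0.8 42 tool x,y [-0.5 14.1] tcp [ 24. 182.]
0.8 48 tool x,y [ 1.8 13.9] tcp [ 36. 188.]
0.8 54 tool x,y [ 4.1 13.4] tcp [ 49. 193.]
0.8 60 tool x,y [ 6.2 12.4] tcp [ 63. 197.]
0.8 66 tool x,y [ 8.1 11. ] tcp [ 76. 200.]
0.8 72 tool x,y [9.8 9.3] tcp [ 89. 201.]
0.8 78 tool x,y [11.   7.3] tcp [103. 201.]
```

```bash
python3 - <<'E'
import numpy as np
r=119.3;a0=np.radians(20.1)
f=lambda t:r*np.array([-np.cos(a0+t),np.sin(a0+t)])
for t in range(6,79,6): print(t,(f(np.radians(t))-f(np.radians(t-6))).round(1)*[1,1],(f(np.radians(t))-f(0)).round(1))
E
python3 -m inch '[[0,[-11,4,0],[0,0,0]],[0,[-11,6,0],[0,0,0]],[0,[-10,7,0],[0,0,0]],[0,[-9,8,0],[0,0,0]]]' 20
python3 -c "
from h import *
o=get_obs();print(toC(o['position']),o['grip_width'])"
```

```text
6 [ 4.9 11.5] [ 4.9 11.5]
12 [ 6.1 10.9] [11.  22.4]
18 [ 7.2 10.2] [18.2 32.6]
24 [8.2 9.4] [26.4 42. ]
30 [9.1 8.5] [35.5 50.5]
36 [10.   7.5] [45.5 58. ]
42 [10.7  6.4] [56.2 64.4]
48 [11.3  5.3] [67.5 69.7]
54 [11.8  4. ] [79.4 73.7]
60 [12.2  2.8] [91.5 76.5]
66 [12.4  1.5] [103.9  78. ]
72 [12.5  0.2] [116.4  78.2]
78 [12.4 -1.1] [128.8  77.1]
time: 11.02
position: [0.5774, -0.105, 0.1532]
tool_rot: [-0.55, -0.444, 0.551, -0.442]
ft_force: [0.4, -0.8, -9.8]
grip_width: 0.0094
[-18.30451511  35.03034981 153.24410749] 0.009417924603776792
```

```bash
python3 -m inch '[[0,[-9,9,0],[0,0,0]],[0,[-8,10,0],[0,0,0]],[0,[-7,11,0],[0,0,0]],[0,[-6,11,0],[0,0,0]]]'
python3 -c "
from h import *
o=get_obs();print(toC(o['position'])-[-40.9,35,113.4],o['grip_width'])"
```

```text
time: 11.52
position: [0.6144, -0.1131, 0.1837]
tool_rot: [-0.547, -0.448, 0.554, -0.439]
ft_force: [-3.7, -0.3, -6.4]
grip_width: 0.0091
[60.46105741  0.12391867 70.29680426] 0.00912603160857014
```

```bash
python3 -m inch '[[0,[-1,10,0],[0,0,0]],[0,[-2,12,0],[0,0,0]],[0,[-2,12,0],[0,0,0]],[0,[-1,12,0],[0,0,0]],[0,[0,12,0],[0,0,0]],[0,[0,7,0],[0,0,0]],[0,[0,0,0],[0,0,0]]]'
python3 - <<'E'
from h import *
o=get_obs();print(toC(o['position'])-[-40.9,35,113.4],o['grip_width'])
snap('scene','s2.png')
a=cv2.imread('pics/s2.png')[100:350,170:470]
cv2.imwrite('pics/s2c.png',cv2.resize(a,None,fx=2,fy=2))
E
```

```text
time: 12.4
position: [0.6762, -0.1267, 0.1965]
tool_rot: [-0.543, -0.452, 0.557, -0.436]
ft_force: [-2.4, -0.6, -6.1]
grip_width: 0.0089
[123.700256     0.20121016  83.14238437] 0.008887184397251934
```

View pics/s2c.png

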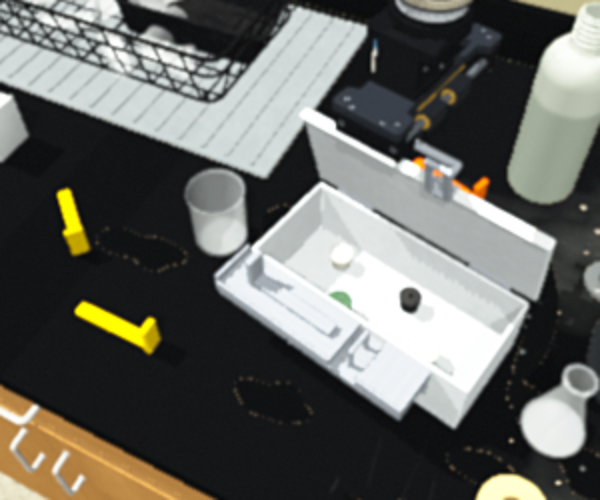

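The lid stands open at about 75°, and the pin lies on the ledge left of the hasp, at crop (295,300). I'll open slightly and withdraw straight up.

```bash
python3 -m inch '[[20,[0,0,0],[0,0,0]],[20,[0,0,0],[0,0,0]],[20,[0,0,0],[0,0,0]],[20,[-8,0,0],[0,0,0]],[20,[-25,0,0],[0,0,0]],[20,[-45,0,0],[0,0,0]],[20,[-50,0,0],[0,0,0]],[20,[0,0,0],[0,0,0]],[20,[0,0,0],[0,0,0]]]'
python3 - <<'E'
from h import *
o=get_obs();print(toC(o['position']),o['grip_width'],o['ft_force'],o['time'])
snap('scene','s3.png'); snap('top','t3.png')
for c in ('scene','top'):
  for t,z in dict(pin=.088,pin_tab=.116,staple=.088,ledge_stop=.088,lid_handle=.21,beaker=0,tape=0,flask=0).items():
    print(c,t,[(round(r['confidence'],2),toC(at_z(c,r['pixel'],z)).round(1).tolist(),at_z(c,r['pixel'],z).round(3).tolist()) for r in imaging.tip_of(c,t)])
a=cv2.imread('pics/s3.png')[100:350,170:470]; b=cv2.imread('pics/t3.png')[130:290,240:480]
cv2.imwrite('pics/f.png',np.hstack([cv2.resize(a,(450,375)),cv2.resize(b,(340,375))]))
E
```

```text
time: 13.58
position: [0.6852, -0.1278, 0.3375]
tool_rot: [-0.549, -0.445, 0.552, -0.443]
ft_force: [0.7, -0.2, -0.8]
grip_width: 0.0203
[ 91.82451574  36.14520961 337.54064529] 0.020334882232794102 [ 0.69597951 -0.15632534 -0.83866231] 13.575
scene pin [(0.75, [-228.0, 187.5, 88.0], [0.406, 0.089, 0.088]), (0.74, [-89.8, 51.0, 88.0], [0.511, -0.074, 0.088]), (0.74, [-163.6, 322.1, 88.0], [0.498, 0.207, 0.088]), (0.65, [165.3, 19.3, 88.0], [0.753, -0.16, 0.088])]
scene pin_tab [(0.66, [151.0, -24.5, 116.0], [0.73, -0.2, 0.116]), (0.65, [-185.7, 283.4, 116.0], [0.468, 0.174, 0.116]), (0.6, [-84.4, 104.5, 116.0], [0.528, -0.023, 0.116])]
scene staple [(0.97, [-94.6, -34.0, 88.0], [0.488, -0.156, 0.088]), (0.33, [-145.3, -225.0, 88.0], [0.397, -0.331, 0.088])]
scene ledge_stop [(0.64, [-93.6, 139.2, 88.0], [0.526, 0.013, 0.088]), (0.37, [-97.8, 49.1, 88.0], [0.503, -0.074, 0.088])]
scene lid_handle [(0.74, [-111.5, -224.1, 210.0], [0.43, -0.338, 0.21]), (0.57, [96.0, 40.0, 210.0], [0.69, -0.125, 0.21])]
scene beaker [(0.89, [-16.7, 238.3, -0.0], [0.623, 0.093, -0.0])]
scene tape [(0.71, [-103.9, -228.2, 0.0], [0.437, -0.343, 0.0])]
scene flask [(0.98, [4.1, -221.2, 0.0], [0.544, -0.36, 0.0])]
top pin [(0.67, [-194.7, 221.7, 88.0], [0.446, 0.115, 0.088]), (0.61, [-124.3, 382.5, 88.0], [0.549, 0.257, 0.088])]
top pin_tab [(0.59, [-190.1, 183.2, 116.0], [0.442, 0.077, 0.116]), (0.54, [-151.4, 341.0, 116.0], [0.514, 0.222, 0.116])]
top staple [(0.87, [-92.5, -27.6, 88.0], [0.491, -0.15, 0.088])]
top ledge_stop [(0.71, [-94.2, 148.3, 88.0], [0.528, 0.022, 0.088])]
top lid_handle []
top beaker [(0.93, [-32.6, 224.0, 0.0], [0.604, 0.083, 0.0])]
top tape [(0.8, [-105.3, -236.4, 0.0], [0.434, -0.351, 0.0])]
top flask [(0.86, [-0.2, -218.7, 0.0], [0.54, -0.357, 0.0])]
```

View pics/f.png

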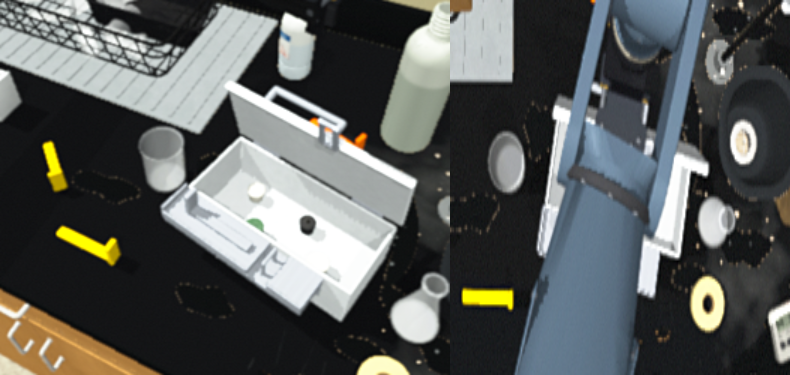

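The lid stands open by itself at (320,150) with the gripper clear of it. The pin lies on the ledge at (222,228), clear of the hasp at (272,262), and the beaker, flask and tape haven't moved.

```bash
python3 -c "
from h import *
robot.hand_in(); print(get_obs()['time'])"
```

```text
the job is handed in; nothing more can be done
the job is handed in; nothing more can be done
```

The job is done and handed in. The pin is out of the hasp and lying flat on the ledge, and the lid is standing open by itself.

- **Pin:** I pushed the steel pin's tab toward +y with the shut fingers. The last checks put its origin about 81–88 mm from the staple, so its tail is roughly 12–19 mm past the hasp tongue. It is also short of the stop, which it would meet at 115 mm.
- **Lid:** I gripped the bar handle and raised the lid to about 75°, judged from the arm's path and the picture. I then let go and withdrew straight up. The last scene picture, with the gripper clear of the handle, shows the lid still open.
- **Bystanders:** The last pictures show the beaker, flask and tape where they started. Position readings agree within about 2 mm for the flask and tape. For the beaker, one camera agrees within about 11 mm and the other differs by about 17 mm; I put this down to detector scatter.
- **Forces and time:** The highest wrist force I read was about 10 N. Robot time was about 15 s of the 48 s allowed.
- **Checks that failed or disagreed:**
  - The top camera could not see the pin or the handle at the end because the arm was in the way.
  - The grip slipped about 5 mm up the bar during the lift, with no visible effect.
  - My first wrist measurement was off by several millimetres because the arm was still settling, so I repeated it before acting.

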